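# Put the soldering consumables away in the sloping bin

### The arm

A 6-joint arm with a two-finger parallel gripper is mounted at the origin on a cart in front of the work surface, level with it; the furniture and walls round the work are solid. World frame = base frame: x ahead of the robot, y to its left, z up, the work surface at z = 0. Lengths are in m, angles in rad, forces in N, time in s.
With the tool pointing down it reaches from about 0.25 to 0.725 m from the base axis. Payload 4 kg.
Tool frame: the origin (TCP) lies at the very end of the fingers, on their centre line; the grasp point (between the pads) lies 19 mm behind it; z points along the fingers, y is the line along which they close (so a half turn about z gives the same grasp; the last joint's range is limited). The gripper opens to 85 mm and grips with 20 to 120 N. Pads are 22 mm wide; open, the fingers measure 114 mm over their backs; the gripper's body (76 mm by 85 mm) begins 54 mm behind the grasp point. The pads swing forward as they close: fully open they stand 13 mm farther back than shut.
Start: joints at [1.303, 0.241, 0.005, 1.335, 0, 1.571], TCP at [0.132, 0.482, 0.231] pointing down, gripper open.
Joint ranges: [-2.72, 2.72], [-1.05, 1.87], [-1.09, 1.28], [-1.99, 2.15], [-1.42, 1.44], [-3.14, 3.14]. Speed limits (rad/s): [2.79, 2.79, 3.14, 3.14, 3.14, 3.14].

### API

Orientations are given as a unit quaternion [x, y, z, w].
In Python, from workcell import telemetry, vision, workorder gives the robot as it stands.
- The arm moves only by the shell command python3 -m inch 'ROWS'. ROWS is JSON, a list of rows, each a list of 3 entries, a list of its own where there are three numbers: the turn, a rotation vector about the tool's x, y, z scaled (see below), then the shift along the tool's x, y, z scaled (see below), then the closure, from -1 (fully open) to 1 (shut). A call has 1 to 10 rows; each row shifts and turns the commanded pose from where the row before left it, along the tool's axes as they then stand; what a row does not reach is not made up. The controller multiplies each number of a shift by 0.3 m and each number of a turn by 360 degrees. A row lasts 1/12 s, in which the tool goes at most 41.7 mm and 7.16 degrees, less where a joint would pass 70% of its speed; a pose out of reach is approached as far as the arm can. A call with a number of a shift or a turn outside -1 to 1 is refused whole. A call with a gripper value outside its range is refused whole. The fingers move at their own pace and stop on an object; the grip force is fixed at half the most. Time passes only in rows, so rows that do not move let the fingers close. It gives the time, the measured TCP pose, the force, the opening and the grip force at its end, in the units of the state.
- telemetry.get_obs(): the state, without advancing time (a new reading comes with each control period).
- vision.camera(name): name is "scene" or "top"; returns a dict with "img" (384x512x3 uint8, red, green, blue), "fov_y" (degrees; the focal length in pixels is half the picture's height over the tangent of half this angle, whatever the lens; pixels are square), "cx", "cy" (the principal point, pixels), "D" ([k1, k2, p1, p2, k3] as OpenCV has them; the pictures are not rectified), "pose" (4x4, takes a point from camera to world coordinates). Camera axes: x right, y up, looking along -z (the intrinsics and any distortion apply to the point x, -y, -z); pixel columns grow to the right and rows downward; lengths in m; the calibration is good to about 2 mm. A picture is of the moment at which its call begins. There is no depth.
- workorder.job_done(): hands the job in; it is judged then, once.
The state is a dict: "clock": time; "joint_pos": joint angles; "joint_vel": joint speeds; "tau": joint torques, N m; "eef_pos": TCP position; "tool_rot": TCP orientation; "ft_force": force on the tool from outside, world axes, zero at the start; "ft_torque": the same for the moment, N m; "grip_width": finger opening in m; "grasp_force": force on a finger pad.
Only numpy, scipy, OpenCV 4.12 (cv2) and the standard library are available. Lean on these libraries where they do the work, as an engineer would, in place of code of your own. Each camera call takes 0.05 s, during which the arm holds its last target. There are 200 camera calls.

### The job

Put the solder reel, the roll of black tape and the flux tin away in the blue sloping bin under the rack's shelf, all three lying flat on the bin's floor, side by side and not one on another. Leave the other things on the bench and on the shelf where they are.

Things in the scene. Friction and masses are not known exactly. Their poses are not given: they have to be found in the camera images.
- bin: Blue open bin fixed in a grey rack, sloping 35 degrees down to the rack's front. Origin: centre of its inner floor, 68 mm above the bench. x: up the slope, to the rear; y: to the left, along its width; z: square to the floor, up and to the front. Inside 140 mm (x) by 200 mm (y); side and rear walls 45 mm high, front lip 35 mm (square to the floor); 4 mm thick.
- shelf_edge (a point): Middle of the top front edge of the rack's fixed shelf, straight above the bin's origin, 200 mm above the bench. The shelf, 224 mm wide and 10 mm thick, runs 135 mm to the rear from here, over the bin's rear half: a gripper pointing straight down meets it, so come in from the front, square to the sloping floor.
- rack: The grey rack. Origin: on the bench under the bin's origin; x level to the rear, y left, z up. Side frames (posts) 190 mm high, outer faces at y = +-112 mm, x from 30 to 130 mm; foot rails 20 mm high run forward to x = -90 mm. A screw box and a glue bottle stand loose on its shelf.
- stack_corner (a point): Top front left corner of the fixed stack of electronic equipment (grey and black boxes, 157 mm high) that stands to the right of the rack, behind the three things. Its front runs from here to the right and slightly away; a backpack, 0.35 m high, leans at its right end. Carry things round this corner, along the bench's front.
- solder_reel: Reel of solder wire with blue flanges, 54 mm diameter, 36 mm high, 0.15 to 0.3 kg, lying flat on a flange on the bench; outline a plain cylinder. Origin: centre of its underside, z up.
- solder_reel_mid (a point): Centre of the solder reel, 18 mm above its underside.
- tape_roll: Roll of black tape, 62 mm diameter, 18 mm high, lying flat on the bench; solid as a plain disc (the hole cannot be entered). Origin: centre of its underside, z up.
- tape_roll_mid (a point): Centre of the tape roll, 9 mm above its underside.
- flux_tin: Round tan tin with a red spot on its lid, 50 mm diameter, 20 mm high, lying flat on the bench. Origin: centre of its underside, z up.
- flux_tin_mid (a point): Centre of the tin, 10 mm above its underside.
- glue_bottle: Bystander: green bottle with a red nozzle, 42 mm diameter, 106 mm tall, on the rack's shelf. Origin: centre of its underside.
- screw_box: Bystander: closed grey plastic screw box, 95 x 130 x 29 mm, on the rack's shelf. Origin: centre of its underside.
- motor_can: Bystander: small silver motor, 38 x 24 x 15 mm, on the bench. Origin: centre of its underside.
- marker_pen: Bystander: white and blue marker pen, 138 mm long (along its y), 16 mm high, on the bench. Origin: centre of its underside.
- side_cutters: Bystander: red-handled cutters, 134 mm long (along their y), 42 mm wide, 10 mm high, on the bench. Origin: centre of their underside.

How it is judged:
By the outcome, as a careful person would: the job done as asked, in the order asked, and still so for the second after the job is handed in, with the robot touching nothing.
It also fails if it takes over 69 s, if anything falls off the work surface, if the arm or the gripper's body presses on something with over 40 N, if the wrist force passes 120 N, or if a joint passes its speed limit or range.

## Working session

There is one attempt and no reset: what is moved stays moved. The work goes in short steps, Python scripts to look and compute and a shell command to move; the robot and the scene stay as the last step left them, time stands still between calls to the robot, and variables do not carry over. Pictures are saved under pics/ and viewed, at most 10 in all, crops included, and the job is handed in when it is done.

```bash
mkdir -p pics; ls
python3 - <<'E'
from workcell import telemetry, vision
import cv2,numpy as np
print(telemetry.get_obs())
for n in("scene","top"):
    c=vision.camera(n); cv2.imwrite(f"pics/{n}0.png",c["img"][:,:,::-1])
    np.savez(f"{n}0.npz",**c)
    print({k:v for k,v in c.items() if k!="img"})
E
```

```text
pics
{'clock': 0.0, 'joint_pos': array([1.30299238e+00, 2.41389110e-01, 3.72227275e-03, 1.33518015e+00,
       7.93098559e-06, 1.57077602e+00]), 'joint_vel': array([-8.57102451e-05, -4.39190217e-04,  5.18085430e-05,  1.23028940e-03,
        3.70795816e-04, -3.64118926e-04]), 'tau': array([ 4.29157208e-04, -3.72323370e+01,  2.52406508e+01,  1.70413591e-02,
       -5.37267272e-05, -9.14544493e-07]), 'eef_pos': array([0.13213941, 0.48157497, 0.23042412]), 'tool_rot': array([ 1.33492063e-01,  9.91049352e-01, -1.01562050e-03, -1.40824048e-04]), 'ft_force': array([0.38413976, 0.12889392, 0.53309333]), 'ft_torque': array([-0.04240173, -0.03354188, -0.03427825]), 'grasp_force': 0.0, 'grip_width': 0.0856438122005493}
{'fov_y': 48.85490625219987, 'cx': 257.1799376585821, 'cy': 195.96979064541654, 'D': array([-0.13341385,  0.        ,  0.        ,  0.        ,  0.        ]), 'pose': array([[ 0.83981928,  0.28006193, -0.46504718, -0.03883211],
       [-0.54286125,  0.4368646 , -0.71725239, -0.68682324],
       [ 0.00228756,  0.85481848,  0.51892209,  0.76355888],
       [ 0.        ,  0.        ,  0.        ,  1.        ]])}
{'fov_y': 56.17551233447634, 'cx': 256.2307469199656, 'cy': 193.44462263938397, 'D': array([-0.01286125,  0.        ,  0.        ,  0.        ,  0.        ]), 'pose': array([[ 0.01069331,  0.990896  , -0.1342042 ,  0.38611493],
       [-0.99992491,  0.00979288, -0.00736774,  0.15800555],
       [-0.00598642,  0.13427291,  0.99092631,  1.04261796],
       [ 0.        ,  0.        ,  0.        ,  1.        ]])}
```

View pics/scene0.png

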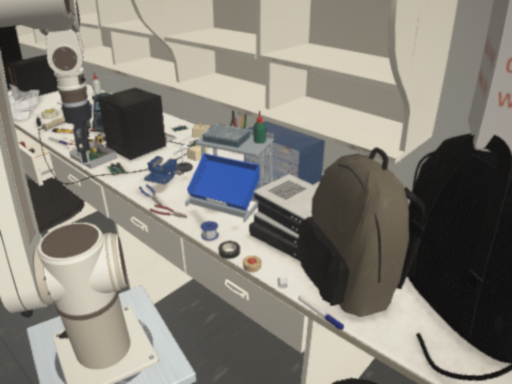

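View pics/top0.png

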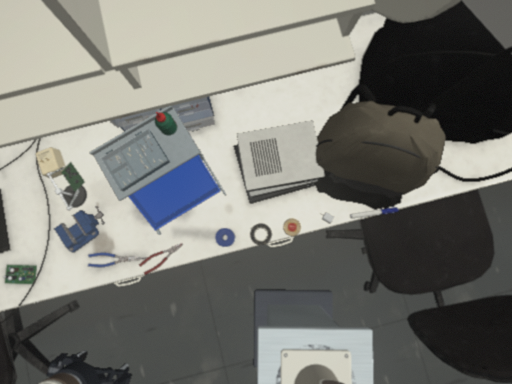

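The scene view shows the bin near (225,180), the reel at (209,230), the tape at (229,249) and the tin at (252,264). In the top view the reel is at (226,238), the tape at (261,234), the tin at (292,227), and the bin's front lip runs from (157,230) to (222,190). I'll zoom in to measure.

Run:
```python
import cv2,numpy as np
a=np.load("top0.npz")["img"][110:260,80:310,::-1]
b=np.load("scene0.npz")["img"][110:280,130:300,::-1]
cv2.imwrite("pics/ct.png",cv2.resize(a,(690,450),interpolation=cv2.INTER_CUBIC))
cv2.imwrite("pics/cs.png",cv2.resize(b,(595,595),interpolation=cv2.INTER_CUBIC))
```

```text
(no output)
```

View pics/ct.png

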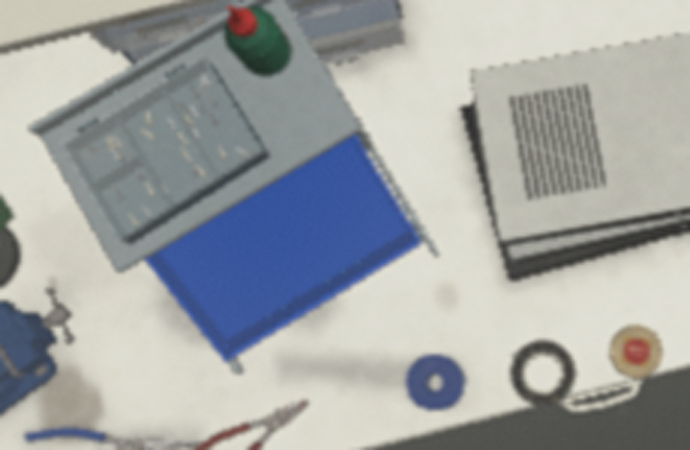

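View pics/cs.png

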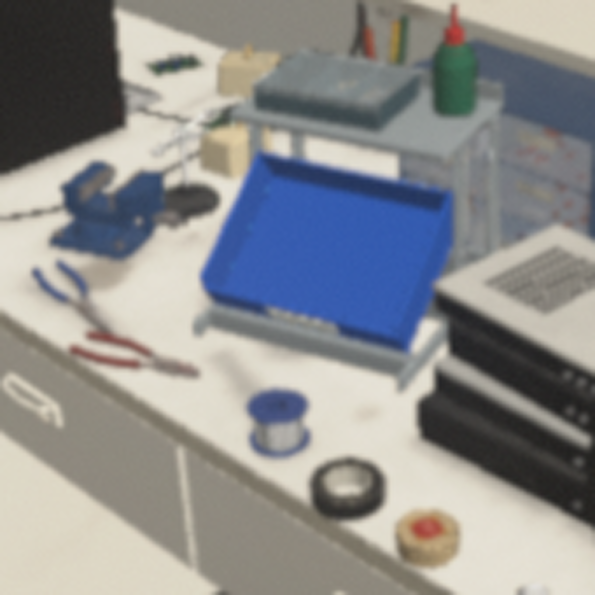

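```bash
cat > h.py <<'E'
import numpy as np, cv2
from scipy.optimize import least_squares
from scipy.spatial.transform import Rotation as R
def K(c):
    f=c["img"].shape[0]/2/np.tan(np.radians(float(c["fov_y"]))/2)
    return np.array([[f,0,float(c["cx"])],[0,f,float(c["cy"])],[0,0,1]])
F=np.diag([1,-1,-1.])
def proj(c,P):
    T=np.array(c["pose"]); p=(np.atleast_2d(P)-T[:3,3])@T[:3,:3]@F
    return cv2.projectPoints(p,np.zeros(3),np.zeros(3),K(c),np.array(c["D"]))[0][:,0]
def hit(c,uv,z):
    T=np.array(c["pose"]); n=cv2.undistortPoints(np.array([[uv]],float),K(c),np.array(c["D"]))[0,0]
    d=T[:3,:3]@F@[n[0],n[1],1]; return T[:3,3]+d*(z-T[2,3])/d[2]
E
python3 - <<'E'
from h import *
t=dict(np.load("top0.npz"));s=dict(np.load("scene0.npz"))
ft=lambda u,v:np.array([80+(u+.5)/3-.5,110+(v+.5)/3-.5]); fs=lambda u,v:np.array([130+(u+.5)/3.5-.5,110+(v+.5)/3.5-.5])
for n,a,b,z in [("reel",(436,382),(278,406),.036),("tape",(543,373),(348,483),.018),("tin",(637,351),(428,530),.02),("stack",(503,243),(437,290),.157)]:
    print(n,hit(t,ft(*a),z).round(4),hit(s,fs(*b),z).round(4))
L=[(0,.112,.2),(0,-.112,.2),(-.09,.112,.02),(-.09,-.112,.02)]
PT=[ft(120,271),ft(360,133),ft(237,370),ft(435,254)]; PS=[fs(238,112),fs(455,153),fs(197,325),fs(403,378)]
def W(p): c,s_=np.cos(p[2]),np.sin(p[2]); return np.array([[p[0]+c*a-s_*b,p[1]+s_*a+c*b,z] for a,b,z in L])
r=lambda p:np.r_[(proj(t,W(p))-PT).ravel(),(proj(s,W(p))-PS).ravel()]
q=least_squares(r,[.6,.3,.5]); print(q.x,q.fun.round(1))
for l,w,a,b in zip(L,W(q.x),PT,PS): print(w.round(3),hit(t,a,l[2]).round(3),hit(s,b,l[2]).round(3))
E
```

```text
reel [0.3994 0.251  0.036 ] [0.4001 0.2531 0.036 ]
tape [0.4091 0.1518 0.018 ] [0.409  0.1496 0.018 ]
tin [0.4307 0.0633 0.02  ] [0.4309 0.063  0.02  ]
stack [0.5128 0.1868 0.157 ] [0.5086 0.1714 0.157 ]
[0.54186867 0.39355659 0.54849745] [-0.7 -0.9  1.4 -2.3 -0.5  0.7  1.8 -0.8 -1.8 -0.1 -2.2  1.1 -0.9 -1.2
  0.   0.2]
[0.483 0.489 0.2  ] [0.481 0.487 0.2  ] [0.488 0.486 0.2  ]
[0.6   0.298 0.2  ] [0.595 0.301 0.2  ] [0.61  0.301 0.2  ]
[0.407 0.442 0.02 ] [0.409 0.441 0.02 ] [0.406 0.433 0.02 ]
[0.523 0.251 0.02 ] [0.521 0.256 0.02 ] [0.524 0.252 0.02 ]
```

```bash
cat > ov.py <<'E'
from h import *
def rackbin(p):
    Rz=R.from_euler('z',p[2]); Rb=Rz*R.from_euler('y',-35,degrees=True) # x up the slope
    return Rz,Rb
def lines(p):
    Rz,Rb=rackbin(p); o=np.array([p[0],p[1],0]); ob=o+[0,0,.068]
    bl=[(-.07,.1,.035),(-.07,-.1,.035),(.07,-.1,.045),(.07,.1,.045),(-.07,.1,.035)]
    fl=[(-.07,.1,0),(-.07,-.1,0),(.07,-.1,0),(.07,.1,0),(-.07,.1,0)]
    sh=[(0,.112,.2),(0,-.112,.2),(.135,-.112,.2),(.135,.112,.2),(0,.112,.2)]
    return [ob+Rb.apply(bl),ob+Rb.apply(fl),o+Rz.apply(sh)]+[o+Rz.apply([(-.09,y,.02),(.03,y,.02)]) for y in(-.112,.112)]
def draw(c,p,box,k):
    x0,y0,x1,y1=box; im=cv2.resize(np.ascontiguousarray(c["img"][y0:y1,x0:x1,::-1]),None,fx=k,fy=k,interpolation=cv2.INTER_CUBIC)
    for l,col in zip(lines(p),[(0,255,255),(255,255,255),(0,0,255),(0,255,0),(0,255,0)]):
        q=((proj(c,l)-[x0,y0]+.5)*k).astype(int); cv2.polylines(im,[q.reshape(-1,1,2)],False,col,1)
    return im
E
python3 - <<'E'
from ov import *
p=[.5419,.3936,.5485]
t=dict(np.load("top0.npz"));s=dict(np.load("scene0.npz"))
a=draw(t,p,(85,100,225,240),2.8);b=draw(s,p,(180,120,280,220),3.92)
cv2.imwrite("pics/ov.png",np.hstack([a,b]))
E
```

```text
(no output)
```

View pics/ov.png

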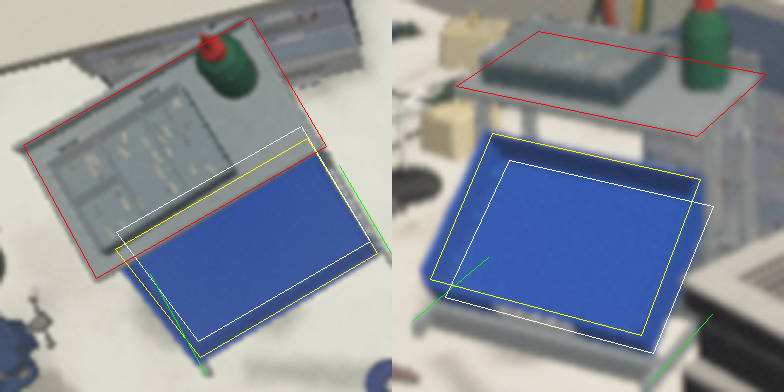

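The overlay matches the rack, bin and shelf edges to within about 3 mm. The rack origin is (0.542, 0.394) with a yaw of 31.4°. I'll use one yaw for everything, with tool y along the bin's x, and tilt 35° to place.

```bash
cat > go.py <<'E'
import sys; from h import *
from workcell import telemetry
p=[.5419,.3936,.5485]; Rz=R.from_euler('z',p[2]); Rb=Rz*R.from_euler('y',-35,degrees=True)
def tool(tilt): # tool x = rack y, z down, tilted
    c,s=np.cos(p[2]),np.sin(p[2])
    return R.from_matrix(np.array([[-s,c,0],[c,s,0],[0,0,-1]]).T)*R.from_euler('x',-tilt,degrees=True)
def binpt(x,y,z): return np.array([p[0],p[1],.068])+Rb.apply([x,y,z])
def rel(pos,tilt):
    o=telemetry.get_obs(); r=R.from_quat(o["tool_rot"]); g=tool(tilt)
    print("t",round(o["clock"],2),"pos",o["eef_pos"].round(4),"w",round(o["grip_width"],4),"gf",round(o["grasp_force"],1),"F",o["ft_force"].round(1),"q",o["joint_pos"].round(2))
    print("binframe",Rb.inv().apply(o["eef_pos"]-binpt(0,0,0)).round(4))
    print("turn",((r.inv()*g).as_rotvec()/(2*np.pi)).round(4),"shift now",(r.inv().apply(pos-o["eef_pos"])/.3).round(4),"shift after turn",(g.inv().apply(pos-o["eef_pos"])/.3).round(4))
a=sys.argv; v=[float(x) for x in a[2:5]]
rel(binpt(*v) if a[1]=="b" else np.array(v),float(a[5]))
E
python3 go.py w .3998 .252 .13 0
```

```text
t 0.1 pos [0.1321 0.4816 0.2305] w 0.0851 gf 0.0 F [-0.6 -0.4 -0.4] q [1.3  0.24 0.   1.34 0.   1.57]
binframe [-0.1556  0.2888  0.3073]
turn [-3.000e-04  1.000e-04  1.201e-01] shift now [-1.0629 -0.5014  0.336 ] shift after turn [-1.1183  0.3622  0.335 ]
```

```bash
python3 -m inch '[[[0,0,0],[-0.106,-0.05,0],-1],[[0,0,0],[-0.106,-0.05,0],-1],[[0,0,0],[-0.106,-0.05,0],-1],[[0,0,0],[-0.106,-0.05,0],-1],[[0,0,0],[-0.106,-0.05,0],-1],[[0,0,0],[-0.106,-0.05,0],-1],[[0,0,0],[-0.106,-0.05,0],-1],[[0,0,0],[-0.106,-0.05,0],-1],[[0,0,0],[-0.106,-0.05,0],-1],[[0,0,0],[-0.106,-0.05,0],-1]]'
python3 -m inch '[[[0,0,0.0172],[0,0,0],-1],[[0,0,0.0172],[0,0,0],-1],[[0,0,0.0172],[0,0,0],-1],[[0,0,0.0172],[0,0,0],-1],[[0,0,0.0172],[0,0,0],-1],[[0,0,0.0172],[0,0,0],-1],[[0,0,0.0172],[0,0,0],-1],[[0,0,0],[0,0,0],-1],[[0,0,0],[0,0,0],-1]]'
python3 go.py w .3998 .252 .002 0
```

```text
clock: 0.93
eef_pos: [0.4001, 0.2518, 0.231]
tool_rot: [0.134, 0.991, -0.0, -0.0]
ft_force: [0.4, 1.0, -1.3]
grip_width: 0.0853
grasp_force: 0.0
clock: 1.68
eef_pos: [0.3991, 0.2532, 0.2309]
tool_rot: [0.489, 0.872, -0.0, -0.0]
ft_force: [0.8, -1.3, 0.3]
grip_width: 0.0856
grasp_force: 0.0
t 1.68 pos [0.3991 0.2532 0.2309] w 0.0856 gf 0.0 F [ 0.8 -1.3  0.3] q [ 0.57  0.19 -0.06  1.32 -0.    1.59]
binframe [-0.0663 -0.0453  0.2454]
turn [-0.0001  0.      0.0001] shift now [-4.700e-03  6.000e-04  7.632e-01] shift after turn [-0.0047 -0.      0.7632]
```

Tracking is accurate, so I'll descend on the reel and close.

```bash
python3 -m inch '[[[0,0,0],[-0.0047,0,0.1],-1],[[0,0,0],[0,0,0.1],-1],[[0,0,0],[0,0,0.1],-1],[[0,0,0],[0,0,0.1],-1],[[0,0,0],[0,0,0.1],-1],[[0,0,0],[0,0,0.1],-1],[[0,0,0],[0,0,0.08],-1],[[0,0,0],[0,0,0.05],-1],[[0,0,0],[0,0,0.033],-1],[[0,0,0],[0,0,0],-1]]'
python3 -m inch '[[[0,0,0],[0,0,0],1],[[0,0,0],[0,0,0],1],[[0,0,0],[0,0,0],1],[[0,0,0],[0,0,0],1],[[0,0,0],[0,0,0],1],[[0,0,0],[0,0,0],1],[[0,0,0],[0,0,0],1],[[0,0,0],[0,0,0],1],[[0,0,0],[0,0,0],1],[[0,0,0],[0,0,0],1]]'
python3 go.py w .3998 .252 .16 0
```

```text
clock: 2.52
eef_pos: [0.3984, 0.2512, 0.0004]
tool_rot: [0.489, 0.872, -0.002, -0.001]
ft_force: [-0.7, -0.1, -0.8]
grip_width: 0.0854
grasp_force: 0.0
clock: 3.35
eef_pos: [0.4014, 0.253, 0.0041]
tool_rot: [0.49, 0.872, 0.002, 0.001]
ft_force: [-0.6, -0.6, 6.2]
grip_width: 0.0523
grasp_force: 63.3
t 3.35 pos [0.4014 0.253  0.0041] w 0.0523 gf 63.3 F [-0.6 -0.6  6.2] q [ 0.56  0.42 -0.4   0.74 -0.    1.59]
binframe [-0.1949 -0.0467  0.0585]
turn [ 0.0006 -0.     -0.0003] shift now [-1.000e-04 -4.300e-03 -5.196e-01] shift after turn [-1.000e-04 -6.200e-03 -5.196e-01]
```

```bash
python3 -m inch '[[[0,0,0],[0,0,-0.05],1],[[0,0,0],[0,0,-0.1],1],[[0,0,0],[0,0,-0.1],1],[[0,0,0],[0,0,-0.1],1],[[0,0,0],[0,0,-0.1],1],[[0,0,0],[0,0,-0.1],1],[[0,0,0],[0,0,-0.1],1],[[0,0,0],[0,0,0],1]]'
python3 -m inch '[[[-0.0162,0,0],[0,0,0],1],[[-0.0162,0,0],[0,0,0],1],[[-0.0162,0,0],[0,0,0],1],[[-0.0162,0,0],[0,0,0],1],[[-0.0162,0,0],[0,0,0],1],[[-0.0162,0,0],[0,0,0],1],[[0,0,0],[0,0,0],1],[[0,0,0],[0,0,0],1]]'
python3 go.py b 0 .065 .15 35
```

```text
clock: 4.02
eef_pos: [0.403, 0.254, 0.2039]
tool_rot: [0.49, 0.872, 0.005, 0.003]
ft_force: [0.8, 1.0, -0.9]
grip_width: 0.0523
grasp_force: 64.1
clock: 4.68
eef_pos: [0.3965, 0.2499, 0.194]
tool_rot: [0.468, 0.833, 0.258, 0.145]
ft_force: [1.0, -0.7, -2.8]
grip_width: 0.0521
grasp_force: 64.2
t 4.68 pos [0.3965 0.2499 0.194 ] w 0.0521 gf 64.2 F [ 1.  -0.7 -2.8] q [ 0.57 -0.2  -0.75  0.42 -0.01  1.59]
binframe [-0.0907 -0.0468  0.2173]
turn [-0.0014  0.0002 -0.0002] shift now [0.3733 0.3039 0.2212] shift after turn [0.3726 0.3025 0.2244]
```

```bash
python3 -m inch '[[[-0.0014,0,0],[0.0745,0.0605,0],1],[[0,0,0],[0.0745,0.0605,0],1],[[0,0,0],[0.0745,0.0605,0],1],[[0,0,0],[0.0745,0.0605,0],1],[[0,0,0],[0.0745,0.0605,0],1],[[0,0,0],[0,0,0.08],1],[[0,0,0],[0,0,0.08],1],[[0,0,0],[0,0,0.06],1],[[0,0,0],[0,0,0],1],[[0,0,0],[0,0,0],1]]'
python3 go.py b -.002 .065 .008 35
```

```text
clock: 5.52
eef_pos: [0.4393, 0.4075, 0.1961]
tool_rot: [0.467, 0.831, 0.265, 0.149]
ft_force: [0.1, 0.2, -2.9]
grip_width: 0.052
grasp_force: 64.2
t 5.52 pos [0.4393 0.4075 0.1961] w 0.052 gf 64.2 F [ 0.1  0.2 -2.9] q [ 0.83  0.08 -0.5   0.4  -0.16  1.8 ]
binframe [0.0077 0.0654 0.151 ]
turn [ 0.001   0.0002 -0.0002] shift now [-0.0005 -0.0353  0.4765] shift after turn [-0.0012 -0.0322  0.4767]
```

```bash
python3 -m inch '[[[0.001,0,0],[0,-0.016,0.04],1],[[0,0,0],[0,-0.016,0.07],1],[[0,0,0],[0,0,0.07],1],[[0,0,0],[0,0,0.07],1],[[0,0,0],[0,0,0.07],1],[[0,0,0],[0,0,0.05],1],[[0,0,0],[0,0,0.03],1],[[0,0,0],[0,0,0],1],[[0,0,0],[0,0,0],1]]'
python3 go.py b -.002 .065 .008 35
```

```text
clock: 6.27
eef_pos: [0.491, 0.4385, 0.0935]
tool_rot: [0.467, 0.831, 0.263, 0.148]
ft_force: [0.1, -1.1, -1.8]
grip_width: 0.0522
grasp_force: 64.2
t 6.27 pos [0.491  0.4385 0.0935] w 0.0522 gf 64.2 F [ 0.1 -1.1 -1.8] q [ 0.79  0.33 -0.5   0.15 -0.14  1.77]
binframe [-0.0018  0.0649  0.0324]
turn [ 0.0005  0.0002 -0.0003] shift now [ 0.0006 -0.0009  0.0813] shift after turn [ 0.0005 -0.0007  0.0813]
```

```bash
python3 -m inch '[[[0,0,0],[0,0,0.03],1],[[0,0,0],[0,0,0.03],1],[[0,0,0],[0,0,0.02],1],[[0,0,0],[0,0,0.005],1],[[0,0,0],[0,0,0],1],[[0,0,0],[0,0,0],1]]'
python3 go.py b -.002 .065 .006 35
```

```text
clock: 6.77
eef_pos: [0.5027, 0.4454, 0.0715]
tool_rot: [0.467, 0.831, 0.263, 0.148]
ft_force: [0.2, -0.6, -2.4]
grip_width: 0.0523
grasp_force: 64.3
t 6.77 pos [0.5027 0.4454 0.0715] w 0.0523 gf 64.3 F [ 0.2 -0.6 -2.4] q [ 0.79  0.39 -0.49  0.1  -0.14  1.77]
binframe [-0.0033  0.0646  0.0066]
turn [ 0.0003  0.0002 -0.0003] shift now [0.0013 0.0043 0.0019] shift after turn [0.0013 0.0043 0.0019]
```

```bash
python3 -m inch '[[[0,0,0],[0,0,0.003],1],[[0,0,0],[0,0,0],1],[[0,0,0],[0,0,0],-0.5],[[0,0,0],[0,0,0],-0.6],[[0,0,0],[0,0,0],-0.7],[[0,0,0],[0,0,0],-0.7],[[0,0,0],[0,0,0],-0.7],[[0,0,0],[0,0,0],-0.7],[[0,0,0],[0,0,0],-0.7],[[0,0,0],[0,0,0],-0.7]]'
python3 -m inch '[[[0,0,0],[0,0,-0.02],-0.7],[[0,0,0],[0,0,-0.04],-0.7],[[0,0,0],[0,0,-0.06],-0.7],[[0,0,0],[0,0,-0.08],-0.7],[[0,0,0],[0,0,-0.1],-0.7],[[0,0,0],[0,0,-0.1],-0.7],[[0,0,0],[0,0,-0.1],-0.7],[[0,0,0],[0,0,0],-0.7]]'
python3 - <<'E'
from ov import *
from workcell import vision
s=vision.camera("scene"); cv2.imwrite("pics/p1.png",draw(s,[.5419,.3936,.5485],(140,110,300,230),4))
E
python3 go.py w .409 .151 .2 0
```

```text
clock: 7.6
eef_pos: [0.5033, 0.4458, 0.0712]
tool_rot: [0.467, 0.831, 0.263, 0.148]
ft_force: [-0.3, 0.6, -0.5]
grip_width: 0.0727
grasp_force: 0.1
clock: 8.27
eef_pos: [0.4295, 0.4018, 0.2001]
tool_rot: [0.467, 0.83, 0.267, 0.149]
ft_force: [0.1, -0.0, 0.0]
grip_width: 0.0726
grasp_force: 0.0
t 8.32 pos [0.4299 0.4019 0.1982] w 0.0727 gf 0.0 F [ 0.6 -0.1 -0.6] q [ 0.84  0.05 -0.52  0.4  -0.17  1.81]
binframe [-1.00e-04  6.55e-02  1.59e-01]
turn [ 0.0987 -0.0003 -0.0003] shift now [-0.678  -0.398  -0.2937] shift after turn [-0.6774 -0.4955 -0.0062]
```

View pics/p1.png

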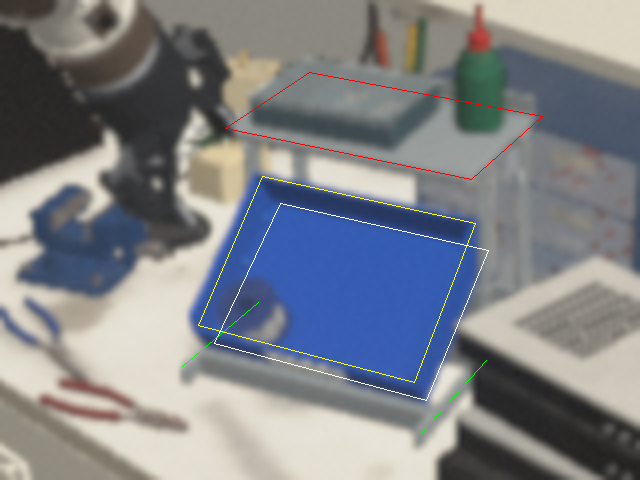

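The reel lies flat in the bin's front left corner, around (255,305), against the lip. Next is the tape.

```bash
python3 -m inch '[[[0,0,0],[-0.0848,-0.0498,-0.0367],-0.9],[[0,0,0],[-0.0848,-0.0498,-0.0367],-1],[[0,0,0],[-0.0848,-0.0498,-0.0367],-1],[[0,0,0],[-0.0848,-0.0498,-0.0367],-1],[[0,0,0],[-0.0848,-0.0498,-0.0367],-1],[[0,0,0],[-0.0848,-0.0498,-0.0367],-1],[[0,0,0],[-0.0848,-0.0498,-0.0367],-1],[[0,0,0],[-0.0848,-0.0498,-0.0367],-1],[[0,0,0],[0,0,0],-1]]'
python3 -m inch '[[[0.01645,0,0],[0,0,0],-1],[[0.01645,0,0],[0,0,0],-1],[[0.01645,0,0],[0,0,0],-1],[[0.01645,0,0],[0,0,0],-1],[[0.01645,0,0],[0,0,0],-1],[[0.01645,0,0],[0,0,0],-1],[[0,0,0],[0,0,0],-1],[[0,0,0],[0,0,0],-1]]'
python3 go.py w .409 .151 -.003 0
```

```text
clock: 9.07
eef_pos: [0.4081, 0.1443, 0.1954]
tool_rot: [0.472, 0.829, 0.261, 0.149]
ft_force: [-0.0, -0.1, -0.3]
grip_width: 0.0857
grasp_force: 0.0
clock: 9.73
eef_pos: [0.4092, 0.1508, 0.1947]
tool_rot: [0.49, 0.872, -0.004, -0.002]
ft_force: [-0.2, -1.0, -0.4]
grip_width: 0.0855
grasp_force: 0.0
t 9.73 pos [0.4092 0.1508 0.1947] w 0.0855 gf 0.0 F [-0.2 -1.  -0.4] q [ 0.35  0.14 -0.21  1.22 -0.    1.38]
binframe [-0.1238 -0.138   0.2414]
turn [-0.0015 -0.0001 -0.0001] shift now [5.000e-04 5.800e-03 6.591e-01] shift after turn [ 9.000e-04 -3.000e-04  6.591e-01]
```

```bash
python3 -m inch '[[[-0.0015,0,0],[0,0,0.1],-1],[[0,0,0],[0,0,0.1],-1],[[0,0,0],[0,0,0.1],-1],[[0,0,0],[0,0,0.1],-1],[[0,0,0],[0,0,0.1],-1],[[0,0,0],[0,0,0.08],-1],[[0,0,0],[0,0,0.05],-1],[[0,0,0],[0,0,0.02],-1],[[0,0,0],[0,0,0],-1],[[0,0,0],[0,0,0],-1]]'
python3 go.py w .409 .151 -.003 0
```

```text
clock: 10.57
eef_pos: [0.4085, 0.1499, 0.0027]
tool_rot: [0.49, 0.872, 0.002, 0.001]
ft_force: [0.4, 0.4, 0.4]
grip_width: 0.0858
grasp_force: 0.0
t 10.57 pos [0.4085 0.1499 0.0027] w 0.0858 gf 0.0 F [0.4 0.4 0.4] q [ 0.35  0.36 -0.51  0.7   0.    1.38]
binframe [-0.2348 -0.1384  0.0847]
turn [ 0.0007  0.     -0.0003] shift now [0.0022 0.0033 0.0191] shift after turn [0.0022 0.0034 0.0191]
```

```bash
python3 -m inch '[[[0,0,0],[0,0,0.003],1],[[0,0,0],[0,0,0],1],[[0,0,0],[0,0,0],1],[[0,0,0],[0,0,0],1],[[0,0,0],[0,0,0],1],[[0,0,0],[0,0,0],1],[[0,0,0],[0,0,0],1],[[0,0,0],[0,0,0],1],[[0,0,0],[0,0,0],1]]'
python3 go.py w .409 .151 .2 0
python3 -m inch '[[[0,0,0],[0,0,-0.05],1],[[0,0,0],[0,0,-0.1],1],[[0,0,0],[0,0,-0.1],1],[[0,0,0],[0,0,-0.1],1],[[0,0,0],[0,0,-0.1],1],[[0,0,0],[0,0,-0.1],1],[[0,0,0],[0,0,-0.1],1],[[0,0,0],[0,0,0],1]]'
python3 -m inch '[[[-0.0162,0,0],[0,0,0],1],[[-0.0162,0,0],[0,0,0],1],[[-0.0162,0,0],[0,0,0],1],[[-0.0162,0,0],[0,0,0],1],[[-0.0162,0,0],[0,0,0],1],[[-0.0162,0,0],[0,0,0],1],[[0,0,0],[0,0,0],1],[[0,0,0],[0,0,0],1]]'
python3 go.py b 0 -.001 .15 35
```

```text
clock: 11.32
eef_pos: [0.4098, 0.1504, 0.003]
tool_rot: [0.49, 0.872, 0.002, 0.002]
ft_force: [-2.4, -0.9, 10.3]
grip_width: 0.0588
grasp_force: 62.8
t 11.32 pos [0.4098 0.1504 0.003 ] w 0.0588 gf 62.8 F [-2.4 -0.9 10.3] q [ 0.35  0.36 -0.51  0.7   0.    1.38]
binframe [-0.2335 -0.1386  0.0841]
turn [ 0.0009  0.0001 -0.0003] shift now [ 0.0026  0.0024 -0.6568] shift after turn [ 0.003  -0.0014 -0.6568]
clock: 11.98
eef_pos: [0.4119, 0.1511, 0.2028]
tool_rot: [0.49, 0.872, 0.006, 0.005]
ft_force: [1.9, -0.1, -0.5]
grip_width: 0.0585
grasp_force: 65.4
clock: 12.65
eef_pos: [0.4059, 0.1487, 0.1945]
tool_rot: [0.468, 0.831, 0.261, 0.147]
ft_force: [0.1, 0.2, -0.2]
grip_width: 0.0585
grasp_force: 65.3
t 12.65 pos [0.4059 0.1487 0.1945] w 0.0585 gf 65.3 F [ 0.1  0.2 -0.2] q [ 0.22 -0.28 -0.8   0.47  0.18  1.3 ]
binframe [-0.1272 -0.138   0.2434]
turn [-0.0003  0.0002 -0.0005] shift now [0.4584 0.4231 0.31  ] shift after turn [0.4568 0.4238 0.3114]
```

```bash
python3 -m inch '[[[0,0,0],[0.0764,0.0706,0],1],[[0,0,0],[0.0764,0.0706,0],1],[[0,0,0],[0.0764,0.0706,0],1],[[0,0,0],[0.0764,0.0706,0],1],[[0,0,0],[0.0764,0.0706,0],1],[[0,0,0],[0.0764,0.0706,0],1],[[0,0,0],[0,0,0.1],1],[[0,0,0],[0,0,0.1],1],[[0,0,0],[0,0,0.1],1],[[0,0,0],[0,0,0],1]]'
python3 - <<'E'
from ov import *
from workcell import vision
s=vision.camera("scene"); cv2.imwrite("pics/p2.png",draw(s,[.5419,.3936,.5485],(140,110,300,230),4))
E
python3 go.py b -.002 -.001 .006 35
```

```text
clock: 13.48
eef_pos: [0.4711, 0.3502, 0.1913]
tool_rot: [0.467, 0.832, 0.26, 0.147]
ft_force: [1.1, -1.4, -1.7]
grip_width: 0.0587
grasp_force: 65.3
t 13.53 pos [0.4708 0.3497 0.1933] w 0.0588 gf 65.3 F [-0.1  0.4 -1.3] q [ 0.68  0.05 -0.53  0.39 -0.08  1.68]
binframe [ 0.0034 -0.0004  0.1506]
turn [-0.0005  0.0003 -0.0001] shift now [-0.0014 -0.0164  0.4819] shift after turn [-0.0021 -0.018   0.4819]
```

View pics/p2.png

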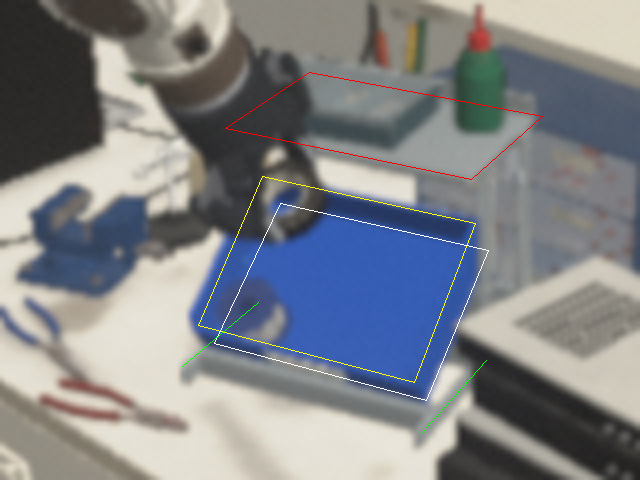

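The tape is held square at (290,205), and the reel is still at (255,305). I'll check the reel's bin position before lowering.

```bash
python3 - <<'E'
from ov import *
s=dict(np.load("scene0.npz")); p=[.5419,.3936,.5485]; Rz,Rb=rackbin(p); ob=np.array([p[0],p[1],.068])
for y in (.06,.065,.07): print(y,((proj(s,ob+Rb.apply([[-.043,y,.036],[-.043,y,.018]]))-[140,110]+.5)*4).round(0).tolist())
E
python3 -m inch '[[[0,0,0],[0,-0.008,0.04],1],[[0,0,0],[0,-0.008,0.07],1],[[0,0,0],[0,0,0.07],1],[[0,0,0],[0,0,0.07],1],[[0,0,0],[0,0,0.07],1],[[0,0,0],[0,0,0.05],1],[[0,0,0],[0,0,0.03],1],[[0,0,0],[0,0,0],1],[[0,0,0],[0,0,0],1]]'
python3 go.py b -.002 -.001 .006 35
```

```text
0.06 [[253.0, 307.0], [260.0, 317.0]]
0.065 [[248.0, 306.0], [255.0, 316.0]]
0.07 [[242.0, 305.0], [250.0, 314.0]]
clock: 14.28
eef_pos: [0.5263, 0.3828, 0.0959]
tool_rot: [0.467, 0.831, 0.264, 0.148]
ft_force: [1.3, 0.6, -0.8]
grip_width: 0.0583
grasp_force: 65.3
t 14.28 pos [0.5263 0.3828 0.0959] w 0.0583 gf 65.3 F [ 1.3  0.6 -0.8] q [ 0.66  0.31 -0.53  0.13 -0.06  1.66]
binframe [ 0.0005 -0.0011  0.0337]
turn [ 0.0006  0.0002 -0.0003] shift now [ 0.0003 -0.0087  0.0923] shift after turn [ 0.0002 -0.0084  0.0924]
```

```bash
python3 -m inch '[[[0,0,0],[0,-0.008,0.03],1],[[0,0,0],[0,0,0.03],1],[[0,0,0],[0,0,0.02],1],[[0,0,0],[0,0,0.009],1],[[0,0,0],[0,0,0],1],[[0,0,0],[0,0,0],1]]'
python3 go.py b -.002 -.001 .006 35
```

```text
clock: 14.78
eef_pos: [0.5368, 0.3888, 0.0711]
tool_rot: [0.467, 0.831, 0.263, 0.148]
ft_force: [-0.5, -0.6, -1.4]
grip_width: 0.0587
grasp_force: 65.3
t 14.78 pos [0.5368 0.3888 0.0711] w 0.0587 gf 65.3 F [-0.5 -0.6 -1.4] q [ 0.66  0.37 -0.52  0.07 -0.06  1.66]
binframe [-0.0038 -0.0014  0.0065]
turn [ 0.0003  0.0002 -0.0003] shift now [0.0013 0.0061 0.0016] shift after turn [0.0013 0.0061 0.0016]
```

```bash
python3 -m inch '[[[0,0,0],[0,0.006,0.003],1],[[0,0,0],[0,0,0],1],[[0,0,0],[0,0,0],-0.6],[[0,0,0],[0,0,0],-0.7],[[0,0,0],[0,0,0],-0.8],[[0,0,0],[0,0,0],-0.8],[[0,0,0],[0,0,0],-0.8],[[0,0,0],[0,0,0],-0.8],[[0,0,0],[0,0,0],-0.8],[[0,0,0],[0,0,0],-0.8]]'
python3 -m inch '[[[0,0,0],[0,0,-0.02],-0.8],[[0,0,0],[0,0,-0.04],-0.8],[[0,0,0],[0,0,-0.06],-0.8],[[0,0,0],[0,0,-0.08],-0.8],[[0,0,0],[0,0,-0.1],-0.8],[[0,0,0],[0,0,-0.1],-0.8],[[0,0,0],[0,0,-0.1],-0.8],[[0,0,0],[0,0,0],-0.8]]'
python3 go.py w .4308 .0632 .2 0
```

```text
clock: 15.62
eef_pos: [0.5386, 0.39, 0.0718]
tool_rot: [0.467, 0.831, 0.263, 0.148]
ft_force: [0.9, -0.1, -0.5]
grip_width: 0.0766
grasp_force: 0.0
clock: 16.28
eef_pos: [0.465, 0.3456, 0.2007]
tool_rot: [0.467, 0.83, 0.267, 0.149]
ft_force: [0.4, -0.3, 0.1]
grip_width: 0.0765
grasp_force: 0.0
t 16.28 pos [0.465  0.3456 0.2007] w 0.0765 gf 0.0 F [ 0.4 -0.3  0.1] q [ 0.68  0.02 -0.55  0.38 -0.08  1.68]
binframe [ 0.0018 -0.0008  0.1607]
turn [ 0.099  -0.0001 -0.0003] shift now [-0.7449 -0.4778 -0.3407] shift after turn [-0.7439 -0.588   0.0022]
```

```bash
python3 -m inch '[[[0,0,0],[0,-0.1,-0.07],-0.9],[[0,0,0],[0,-0.1,-0.07],-1],[[0,0,0],[-0.093,-0.055,-0.04],-1],[[0,0,0],[-0.093,-0.055,-0.04],-1],[[0,0,0],[-0.093,-0.028,-0.02],-1],[[0,0,0],[-0.093,-0.028,-0.02],-1],[[0,0,0],[-0.093,-0.028,-0.02],-1],[[0,0,0],[-0.093,-0.028,-0.02],-1],[[0,0,0],[-0.093,-0.028,-0.02],-1],[[0,0,0],[-0.093,-0.028,-0.02],-1]]'
python3 -m inch '[[[0.01645,0,0],[0,0,0],-1],[[0.01645,0,0],[0,0,0],-1],[[0.01645,0,0],[0,0,0],-1],[[0.01645,0,0],[0,0,0],-1],[[0.01645,0,0],[0,0,0],-1],[[0.01645,0,0],[0,0,0],-1],[[0,0,0],[0,0,0],-1],[[0,0,0],[0,0,0],-1]]'
python3 go.py w .4308 .0632 .003 0
```

```text
clock: 17.12
eef_pos: [0.4304, 0.0615, 0.1955]
tool_rot: [0.467, 0.831, 0.263, 0.148]
ft_force: [1.4, 0.0, -0.4]
grip_width: 0.0856
grasp_force: 0.0
clock: 17.78
eef_pos: [0.4312, 0.0636, 0.1939]
tool_rot: [0.489, 0.872, -0.003, -0.002]
ft_force: [-0.2, 0.3, -0.2]
grip_width: 0.0854
grasp_force: 0.0
t 17.78 pos [0.4312 0.0636 0.1939] w 0.0854 gf 0.0 F [-0.2  0.3 -0.2] q [ 0.15  0.14 -0.22  1.22 -0.    1.17]
binframe [-0.1461 -0.2238  0.256 ]
turn [-0.0012 -0.0002 -0.0001] shift now [-0.0012  0.003   0.6365] shift after turn [-6.000e-04 -1.900e-03  6.365e-01]
```

```bash
python3 -m inch '[[[-0.0012,0,0],[0,0,0.1],-1],[[0,0,0],[0,0,0.1],-1],[[0,0,0],[0,0,0.1],-1],[[0,0,0],[0,0,0.1],-1],[[0,0,0],[0,0,0.1],-1],[[0,0,0],[0,0,0.08],-1],[[0,0,0],[0,0,0.04],-1],[[0,0,0],[0,0,0.017],-1],[[0,0,0],[0,0,0],-1],[[0,0,0],[0,0,0],-1]]'
python3 -m inch '[[[0,0,0],[0,0,0],1],[[0,0,0],[0,0,0],1],[[0,0,0],[0,0,0],1],[[0,0,0],[0,0,0],1],[[0,0,0],[0,0,0],1],[[0,0,0],[0,0,0],1],[[0,0,0],[0,0,0],1],[[0,0,0],[0,0,0],1],[[0,0,0],[0,0,0],1]]'
python3 go.py w .4308 .0632 .2 0
```

```text
clock: 18.62
eef_pos: [0.4304, 0.0627, 0.0051]
tool_rot: [0.49, 0.872, 0.001, 0.001]
ft_force: [-0.2, -0.4, -0.4]
grip_width: 0.0858
grasp_force: 0.0
clock: 19.37
eef_pos: [0.4314, 0.0631, 0.0058]
tool_rot: [0.49, 0.872, 0.001, 0.001]
ft_force: [-2.9, -0.0, 10.7]
grip_width: 0.0469
grasp_force: 60.3
t 19.37 pos [0.4314 0.0631 0.0058] w 0.0469 gf 60.3 F [-2.9 -0.  10.7] q [ 0.15  0.36 -0.5   0.71  0.    1.17]
binframe [-0.2541 -0.2244  0.102 ]
turn [ 0.0005  0.0002 -0.0003] shift now [ 6.000e-04  4.000e-04 -6.472e-01] shift after turn [ 0.0013 -0.0015 -0.6472]
```

```bash
python3 -m inch '[[[0,0,0],[0,0,-0.05],1],[[0,0,0],[0,0,-0.1],1],[[0,0,0],[0,0,-0.1],1],[[0,0,0],[0,0,-0.1],1],[[0,0,0],[0,0,-0.1],1],[[0,0,0],[0,0,-0.1],1],[[0,0,0],[0,0,-0.1],1],[[0,0,0],[0,0,0],1]]'
python3 -m inch '[[[-0.0162,0,0],[0,0,0],1],[[-0.0162,0,0],[0,0,0],1],[[-0.0162,0,0],[0,0,0],1],[[-0.0162,0,0],[0,0,0],1],[[-0.0162,0,0],[0,0,0],1],[[-0.0162,0,0],[0,0,0],1],[[0,0,0],[0,0,0],1],[[0,0,0],[0,0,0],1]]'
python3 go.py b 0 -.066 .15 35
```

```text
clock: 20.03
eef_pos: [0.4339, 0.0635, 0.2055]
tool_rot: [0.49, 0.872, 0.004, 0.005]
ft_force: [0.7, 0.4, -0.2]
grip_width: 0.047
grasp_force: 62.4
clock: 20.7
eef_pos: [0.4282, 0.0622, 0.1978]
tool_rot: [0.469, 0.831, 0.261, 0.146]
ft_force: [1.3, -0.2, 0.0]
grip_width: 0.0471
grasp_force: 62.4
t 20.7 pos [0.4282 0.0622 0.1978] w 0.0471 gf 62.4 F [ 1.3 -0.2  0. ] q [-0.1  -0.23 -0.74  0.55  0.35  1.02]
binframe [-0.1465 -0.2235  0.2611]
turn [-0.0006  0.0002 -0.0007] shift now [0.5274 0.4875 0.3679] shift after turn [0.5249 0.4884 0.3702]
```

```bash
python3 -m inch '[[[0,0,0],[0.105,0,0],1],[[0,0,0],[0.105,0,0],1],[[0,0,0],[0.105,0.03,0],1],[[0,0,0],[0.105,0.08,0],1],[[0,0,0],[0.105,0.08,0],1],[[0,0,0],[0,0.1,0],1],[[0,0,0],[0,0.1,0],1],[[0,0,0],[0,0.09,0],1],[[0,0,0],[0,0,0],1]]'
python3 -m inch '[[[0,0,0],[0,0,0.08],1],[[0,0,0],[0,0,0.1],1],[[0,0,0],[0,0,0.1],1],[[0,0,0],[0,0,0.08],1],[[0,0,0],[0,0,0],1]]'
python3 go.py b -.002 -.066 .035 35
python3 - <<'E'
from ov import *
from workcell import vision
s=vision.camera("scene"); cv2.imwrite("pics/p3.png",draw(s,[.5419,.3936,.5485],(140,110,300,230),4))
E
```

```text
clock: 21.45
eef_pos: [0.4553, 0.2645, 0.2898]
tool_rot: [0.465, 0.831, 0.267, 0.15]
ft_force: [0.8, 1.4, 0.9]
grip_width: 0.0468
grasp_force: 62.4
clock: 21.87
eef_pos: [0.5023, 0.2919, 0.1889]
tool_rot: [0.467, 0.833, 0.259, 0.146]
ft_force: [-0.6, -0.8, -1.1]
grip_width: 0.047
grasp_force: 62.3
t 21.87 pos [0.5023 0.2919 0.1889] w 0.047 gf 62.3 F [-0.6 -0.8 -1.1] q [ 0.52  0.04 -0.55  0.38  0.02  1.55]
binframe [-0.0018 -0.0662  0.1488]
turn [-0.0012  0.0002 -0.0001] shift now [0.0009 0.0021 0.3795] shift after turn [ 0.0005 -0.0007  0.3795]
```

View pics/p3.png

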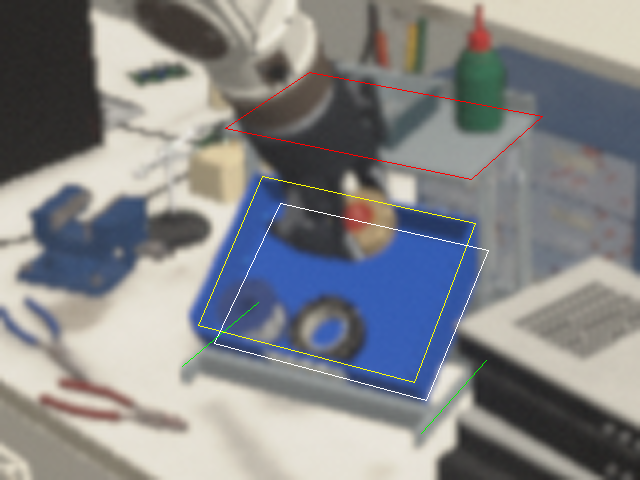

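The tape lies flat beside the reel at (328,330), and the tin is held at (370,220). The bin's right side is free, so I'll lower it.

```bash
python3 -m inch '[[[0,0,0],[0,0,0.05],1],[[0,0,0],[0,0,0.08],1],[[0,0,0],[0,0,0.08],1],[[0,0,0],[0,0,0.08],1],[[0,0,0],[0,0,0.06],1],[[0,0,0],[0,0,0.03],1],[[0,0,0],[0,0,0],1],[[0,0,0],[0,0,0],1]]'
python3 go.py b -.002 -.066 .009 35
```

```text
clock: 22.58
eef_pos: [0.5585, 0.3254, 0.1011]
tool_rot: [0.467, 0.831, 0.263, 0.148]
ft_force: [0.3, -0.4, -0.7]
grip_width: 0.0465
grasp_force: 62.4
t 22.58 pos [0.5585 0.3254 0.1011] w 0.0465 gf 62.4 F [ 0.3 -0.4 -0.7] q [ 0.52  0.29 -0.53  0.14  0.01  1.55]
binframe [ 0.0014 -0.0668  0.0394]
turn [ 0.0002  0.0002 -0.0002] shift now [ 0.0028 -0.0116  0.1013] shift after turn [ 0.0027 -0.0115  0.1013]
```

```bash
python3 -m inch '[[[0,0,0],[0.002,-0.006,0.03],1],[[0,0,0],[0,0,0.03],1],[[0,0,0],[0,0,0.025],1],[[0,0,0],[0,0,0.01],1],[[0,0,0],[0,0,0.003],1],[[0,0,0],[0,0,0],1],[[0,0,0],[0,0,0],1]]'
python3 go.py b -.002 -.066 .009 35
```

```text
clock: 23.17
eef_pos: [0.5708, 0.3334, 0.0749]
tool_rot: [0.467, 0.831, 0.262, 0.147]
ft_force: [0.3, -0.1, -0.2]
grip_width: 0.047
grasp_force: 62.4
t 23.17 pos [0.5708 0.3334 0.0749] w 0.047 gf 62.4 F [ 0.3 -0.1 -0.2] q [ 0.52  0.36 -0.52  0.08  0.01  1.55]
binframe [-0.0016 -0.0665  0.0095]
turn [ 0.      0.0002 -0.0003] shift now [ 0.0016 -0.0014  0.0016] shift after turn [ 0.0016 -0.0014  0.0016]
```

Next I'll open, withdraw along the normal, back away from the rack and look.

```bash
python3 -m inch '[[[0,0,0],[0,0,0.004],1],[[0,0,0],[0,0,0],1],[[0,0,0],[0,0,0],-0.4],[[0,0,0],[0,0,0],-0.5],[[0,0,0],[0,0,0],-0.6],[[0,0,0],[0,0,0],-0.6],[[0,0,0],[0,0,0],-0.6],[[0,0,0],[0,0,0],-0.6],[[0,0,0],[0,0,0],-0.6]]'
python3 -m inch '[[[0,0,0],[0,0,-0.02],-0.6],[[0,0,0],[0,0,-0.04],-0.6],[[0,0,0],[0,0,-0.06],-0.6],[[0,0,0],[0,0,-0.08],-0.6],[[0,0,0],[0,0,-0.1],-0.6],[[0,0,0],[0,0,-0.1],-0.6],[[0,0,0],[0,0,-0.1],-0.6],[[0,0,0],[0,-0.1,-0.05],-0.6],[[0,0,0],[0,-0.1,-0.05],-0.6]]'
python3 -m inch '[[[0,0,0],[0,-0.1,-0.05],-0.6],[[0,0,0],[0.1,-0.05,-0.03],-0.6],[[0,0,0],[0.1,0,0],-0.6],[[0,0,0],[0.1,0,0],-0.6],[[0,0,0],[0.1,0,0],-0.6],[[0,0,0],[0,0,0],-0.6],[[0,0,0],[0,0,0],-0.6]]'
python3 - <<'E'
from ov import *
from workcell import vision
s=vision.camera("scene");t=vision.camera("top"); p=[.5419,.3936,.5485]
im=lambda c,b,k:cv2.resize(np.ascontiguousarray(c["img"][b[1]:b[3],b[0]:b[2],::-1]),None,fx=k,fy=k,interpolation=cv2.INTER_CUBIC)
cv2.imwrite("pics/p4.png",np.hstack([im(s,(150,110,290,250),2.8),im(t,(80,105,220,245),2.8)]))
E
```

```text
clock: 23.92
eef_pos: [0.5715, 0.3339, 0.0741]
tool_rot: [0.467, 0.831, 0.262, 0.148]
ft_force: [0.8, 0.5, 0.7]
grip_width: 0.0685
grasp_force: 0.0
clock: 24.67
eef_pos: [0.4423, 0.2552, 0.1907]
tool_rot: [0.467, 0.83, 0.265, 0.149]
ft_force: [-0.5, -0.7, -0.4]
grip_width: 0.0688
grasp_force: 0.0
clock: 25.25
eef_pos: [0.3344, 0.3323, 0.1812]
tool_rot: [0.465, 0.832, 0.263, 0.147]
ft_force: [0.4, -0.6, -0.0]
grip_width: 0.0682
grasp_force: 0.0
```

View pics/p4.png

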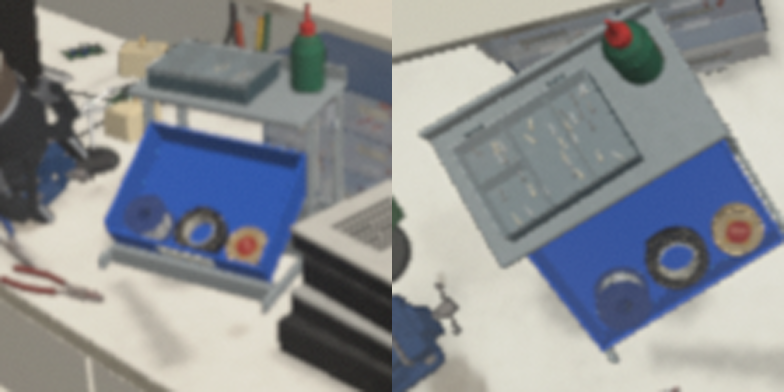

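In both views the reel, tape and tin lie flat, side by side along the bin's front lip. The box and bottle on the shelf haven't moved, and the arm is clear.

```bash
python3 -c "
from workcell import workorder
print(workorder.job_done())"
```

```text
the job is handed in; nothing more can be done
None
```

The solder reel, black tape and flux tin are lying flat, side by side on the bin's floor, the other things look undisturbed in the last pictures (motor and marker pen not re-checked), and the job was handed in at about 25 s of the 69 s allowed.

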